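# Float the lemon's scale

### The arm

A 6-joint arm with a two-finger parallel gripper is mounted at the origin on a cart in front of the work surface, level with it; the furniture and walls round the work are solid. World frame = base frame: x ahead of the robot, y to its left, z up, the work surface at z = 0. Lengths are in m, angles in rad, forces in N, time in s.
With the tool pointing down it reaches from about 0.275 to 0.825 m from the base axis. Payload 4.9 kg.
Tool frame: the origin (TCP) lies midway between the tips of the shut fingers; the grasp point (between the pads) lies 19 mm behind it (bot.grip_depth is the distance from the TCP to the grasp point, in m); z points along the fingers, y is the line along which they close (so a half turn about z gives the same grasp; the last joint's range is limited). The gripper opens to 85 mm and grips with 20 to 120 N. Pads are 22 mm wide; open, the fingers measure 114 mm over their backs; the gripper's body (76 mm by 85 mm) begins 54 mm behind the grasp point. The pads swing forward as they close: fully open they stand 13 mm farther back than shut.
Start: joints at [-1.332, 0.326, -0.193, 1.052, 0, 1.437], TCP at [0.2, -0.512, 0.231] pointing down, gripper open.
Joint ranges: [-2.65, 2.65], [-0.97, 1.79], [-1.3, 1.35], [-1.93, 2.1], [-1.47, 1.37], [-3.14, 3.14]. Speed limits (rad/s): [2.57, 2.57, 3.14, 3.14, 3.14, 3.14].

### API

Orientations are given as a unit quaternion [w, x, y, z].
In Python, from cell import bot gives the robot as it stands. Calls block until the motion is done:
- bot.move_pose(position, orientation): joint-space move of the TCP to a pose.
- bot.move_linear(position, speed=0.15, rotation=None, until_force=None): straight line of the TCP; rotation=None keeps the orientation; speed is the mean speed in m/s. With until_force (N) it stops when the force on the tool has changed by that much, and returns True; else False.
- bot.goto_joints(angles): joint-space move.
- bot.set_gripper(opening, grasp_force=None): opening from 0.0 (shut) to 1.0 (fully open); grasp_force is the grip in N (None keeps the last); returns when the fingers have stopped.
- bot.wait(seconds).
- bot.solve_ik(position, orientation): joint angles nearest the present ones, or None.
- bot.camera(name): name is "side" or "top"; returns the picture (384x512x3 uint8, red, green, blue); there is no depth.
- bot.calibration(name): a dict with "mtx" (3x3 intrinsics, pixels), "k1" (the pictures are not rectified: a ray, as slopes to the right and down, at radius r is drawn at 1 + k1 r^2 times it, then the intrinsics apply), "extrinsics" (4x4, takes a point from world to camera coordinates). Camera axes: x right, y down, z forward; pixel columns grow to the right and rows downward; lengths in m; the calibration is good to about 2 mm. A picture is of the moment at which its call begins. calibration takes no time and is no camera call.
A pose or a line that the arm cannot do raises bot.PlanningError and nothing moves.
- bot.close_job(): hands the job in; it is judged then, once.
Trained networks look in the newest picture that a camera, given by its name, has taken for a name from the list of things; names that differ only in an ending like _2 or _b are one class to them, and where a whole thing is asked for, a point or a joint stands for the part that bears it (a point fixed in the world has none). Each returns a list of dicts, best first, with "confidence" (0 to 1); they miss things now and then, are a little off and sometimes report something else, mostly with a low value. They report only what shows in the picture. A call takes as long as a camera call.
- bot.search_frame(camera, thing): "bbox" ([left, top, width, height] in pixels, round what is visible of it).
Readings, each from a call of its own:
- bot.read_clock(): time.
- bot.read_joint_positions(): joint angles.
- bot.read_joint_vel(): joint speeds.
- bot.read_joint_efforts(): joint torques, N m.
- bot.read_position(): TCP position.
- bot.read_tool_rot(): TCP orientation.
- bot.read_ft_force(): force on the tool from outside, world axes, zero at the start.
- bot.read_moment(): the same for the moment, N m.
- bot.read_gripper_width(): opening from 0.0 (shut) to 1.0 (fully open).
- bot.read_finger_force(): force on a finger pad.
Only numpy, scipy, OpenCV 4.12 (cv2) and the standard library are available. Lean on these libraries where they do the work, as an engineer would, in place of code of your own. Each camera call takes 0.05 s, during which the arm holds its last target. There are 200 camera calls.

### The job

Two bench scales stand on the worktop, one with a lemon on its pan and one with a garlic bulb. Free the pan of the lemon's scale for weighing: push its red-knobbed lever to the right, on past the stiff detent, until it is fully home in the float notch at the end with the green marks, then let go. Leave the lemon and the other scale's lever as they are.

Things in the scene. Friction and masses are not known exactly. Their poses are not given: they have to be found in the camera images.
- lemon_scale: White bench scale, fixed, carrying the lemon. Origin on the worktop under the lever's pivot; x to the scale's back, y to its left as seen from the robot. Lever pod 82 (x) by 124 mm (y), 42 mm high, about the origin; behind it the housing, x 40 to 190 mm, 156 mm wide, 46 mm high; on it a round steel pan 144 mm across, centre x = 115 mm, rim 59 mm high. Green marks at the pod's right end.
- lemon_lever (a joint): Red-knobbed lever, value q in rad, 0 to 1.05 (end stop, float notch); swings to the right (-y). Pivot 30 mm above the scale's origin, axis along x. Centre of the 25 mm ball knob: y = 95 sin(0.55-q), z = 30 + 95 cos(0.55-q) mm. Starts at 0 to 0.3 and stays where left. Free (1 N at the knob) to 0.37, then a stiff detent (about 9 N) to 0.72, which throws it back if let go; past that it snaps home to 1.05 by itself.
- garlic_knob (a point): Centre of the blue ball knob (25 mm across) on the lever of the other, like scale, which carries the garlic bulb. To be left alone.
- lemon: Yellow lemon, 72 x 57 x 58 mm, loose, lying on the pan of its scale, about 115 mm behind the lever; its top is about 113 mm above the worktop. Origin at its underside as it was put down.

How it is judged:
At the end, for the whole second after the job is handed in: The red-knobbed lever of the lemon's scale rests past its detent in the float notch (joint over 0.90 rad), the blue knob of the other scale is within 15 mm and the lemon within 25 mm of where it was at the start (value of joint lemon_lever above 0.9 rad and distance of garlic_knob from where it was at the start of the episode below 0.015 m and distance of lemon from where it was at the start of the episode below 0.025 m); the robot touches nothing.
It fails at once if the other scale's lever is moved (distance of garlic_knob from where it was at the start of the episode above 0.02 m).
It fails at once if the lemon is knocked about (distance of lemon from where it was at the start of the episode above 0.03 m).
It also fails if it takes over 32 s, if anything falls off the work surface, if the arm or the gripper's body presses on something with over 40 N, if the wrist force passes 120 N, or if a joint passes its speed limit or range.

## Working session

There is one attempt and no reset: what is moved stays moved. The work goes in short steps, each a Python script; the robot and the scene stay as the last script left them, time stands still between calls to the robot, and variables do not carry over. Pictures are saved under pics/ and viewed, at most 10 in all, crops included, and the job is handed in when it is done.

```bash
mkdir -p pics; python3 - <<'E'
from cell import bot
import cv2,numpy as np
for c in("side","top"):
    im=bot.camera(c); cv2.imwrite(f"pics/{c}0.png",im[:,:,::-1])
    for t in("lemon_scale","lemon_lever","garlic_knob","lemon"):
        print(c,t,[(np.round(d["bbox"]).tolist(),round(d["confidence"],2)) for d in bot.search_frame(c,t)][:4])
    k=bot.calibration(c); print(k["mtx"].tolist(),k["k1"],np.round(k["extrinsics"],3).tolist())
print(bot.read_clock(),bot.read_tool_rot())
E
```

```text
side lemon_scale [([156.0, 206.0, 113.0, 85.0], 0.71)]
side lemon_lever [([218.0, 234.0, 22.0, 25.0], 0.61)]
side garlic_knob []
side lemon [([179.0, 207.0, 28.0, 26.0], 0.56)]
[[486.4962036880098, 0.0, 250.97136021653313], [0.0, 486.4962036880098, 193.6756619380957], [0.0, 0.0, 1.0]] -0.07954221506552338 [[-0.793, -0.609, 0.018, 0.325], [-0.371, 0.458, -0.808, 0.343], [0.484, -0.647, -0.589, 0.869], [0.0, 0.0, 0.0, 1.0]]
top lemon_scale [([174.0, 141.0, 74.0, 94.0], 0.73)]
top lemon_lever [([175.0, 206.0, 31.0, 15.0], 0.65)]
top garlic_knob [([329.0, 203.0, 11.0, 12.0], 0.58)]
top lemon [([194.0, 151.0, 25.0, 29.0], 0.92)]
[[381.43924210127955, 0.0, 261.30294177509086], [0.0, 381.43924210127955, 190.77183660900394], [0.0, 0.0, 1.0]] -0.06315151554803959 [[0.062, -0.998, 0.0, -0.175], [-0.978, -0.06, -0.201, 0.515], [0.201, 0.012, -0.98, 0.877], [0.0, 0.0, 0.0, 1.0]]
0.5 [-2.16847411e-05  9.82676448e-01  1.85329429e-01  1.14279885e-05]
```

View pics/side0.png

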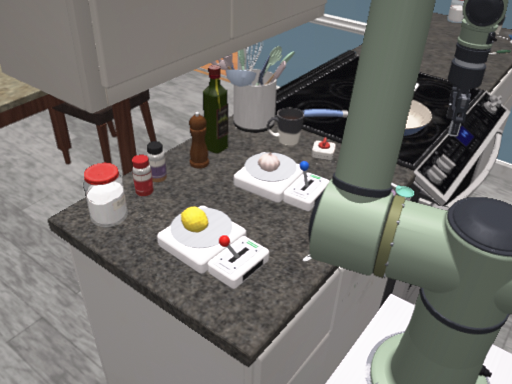

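View pics/top0.png

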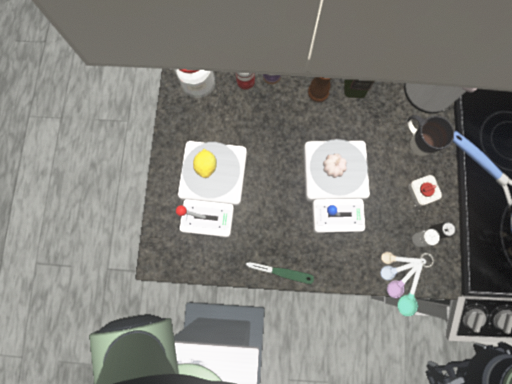

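Side view: lemon scale with red knob at about (224,240), lemon at (194,219). Top view: red knob at (181,211), pod centre about (207,218), pan about (212,170). The blue knob at (332,211) is well to the right.

```bash
cat > h.py <<'E'
from cell import bot
import cv2,numpy as np
def ray(c,p):
    k=bot.calibration(c);M=k["mtx"];E=np.array(k["extrinsics"])
    n=cv2.undistortPoints(np.array([[p]],float),M,np.array([k["k1"],0,0,0,0.]))[0,0]
    d=E[:3,:3].T@np.array([n[0],n[1],1]);return -E[:3,:3].T@E[:3,3],d/np.linalg.norm(d)
def atz(c,p,z):
    o,d=ray(c,p);return o+d*(z-o[2])/d[2]
def tri(a,b):
    A=[];B=[]
    rs=[ray("top",a),ray("side",b)]
    P=[np.eye(3)-np.outer(d,d) for o,d in rs]
    x=np.linalg.solve(sum(P),sum(p@o for p,(o,d) in zip(P,rs)))
    return x,[np.linalg.norm(p@(x-o)) for p,(o,d) in zip(P,rs)]
def proj(c,X):
    k=bot.calibration(c);E=np.array(k["extrinsics"])
    return cv2.projectPoints(np.array(X,float).reshape(-1,1,3),cv2.Rodrigues(E[:3,:3])[0],E[:3,3],k["mtx"],np.array([k["k1"],0,0,0,0.]))[0][:,0]
def red(im,box):
    x,y,w,h=box;s=im[y:y+h,x:x+w].astype(int)
    m=(s[:,:,0]>110)&(s[:,:,1]<80)&(s[:,:,2]<80)
    ys,xs=np.nonzero(m);return (xs.min()+xs.max())/2+x,(ys.min()+ys.max())/2+y,len(xs)
E
python3 - <<'E'
from h import *
T=cv2.imread("pics/top0.png")[:,:,::-1];S=cv2.imread("pics/side0.png")[:,:,::-1]
a=red(T,(168,198,30,26));b=red(S,(212,228,24,24));print(a,b)
K=tri(a[:2],b[:2]);print("knob",K)
# fit scale pose: white mask outline of pod+housing in top picture
g=T[130:245,165:260].astype(int); 
m=((g.min(2)>185)).astype(np.uint8);
n,l,st,ce=cv2.connectedComponentsWithStats(m);print(st[1:][st[1:,4]>60]+[165,130,0,0,0])
cv2.imwrite("pics/crop.png",cv2.resize(T[130:245,165:260,::-1],None,fx=5,fy=5,interpolation=cv2.INTER_CUBIC))
print("pan",atz("top",(212.5,170),.059))
E
```

```text
(np.float64(181.0), np.float64(211.5), 26) (np.float64(224.0), np.float64(241.0), 85)
knob (array([0.45455257, 0.03415328, 0.11485003]), [np.float64(0.0010855387241649282), np.float64(0.0010855387241649325)])
[[ 178  141   69   96 4584]]
pan [ 0.56826736 -0.0207188   0.059     ]
```

View pics/crop.png

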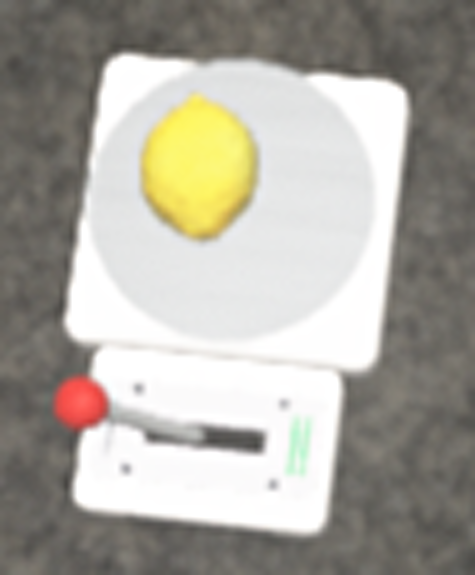

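```bash
python3 - <<'E'
from h import *
from scipy.optimize import least_squares
f=lambda p:(p[0]/5+165-.4,p[1]/5+130-.4)
obs=np.array([f(p) for p in [(90,346),(345,368),(327,537),(72,512),(232,200),(107,53),(410,80),(380,372),(65,340)]]+[(181,211.5)])
obs2=np.array([[224,241.]])
L=[(.041,.062,.042),(.041,-.062,.042),(-.041,-.062,.042),(-.041,.062,.042),(.115,0,.059),(.19,.078,.046),(.19,-.078,.046),(.04,-.078,.046),(.04,.078,.046)]
def W(v,X):
    c,s=np.cos(v[2]),np.sin(v[2]);X=np.array(X);return X@np.array([[c,s,0],[-s,c,0],[0,0,1]])+[v[0],v[1],0]
def k(q):return (0,.095*np.sin(.55-q),.03+.095*np.cos(.55-q))
def r(v):
    P=W(v,L+[k(v[3])]);return np.r_[(proj("top",P)-obs).ravel(),(proj("side",P[-1:])-obs2).ravel()]
s=least_squares(r,[.455,-.01,0,.1],loss="soft_l1");print(s.x,np.round(r(s.x),1).tolist())
print("knob",W(s.x,[k(q) for q in(s.x[3],.37,.72,1.05)]).round(4).tolist())
print(tri((206.8,165),(194,219)))
E
```

```text
[ 0.45307753 -0.01400523 -0.03746228  0.0263582 ] [1.1, -0.4, 0.1, 0.1, -0.1, -0.3, 0.1, -0.5, 0.5, 0.4, -0.6, -0.3, 0.0, 0.0, -0.6, 0.1, -0.7, 0.3, 0.3, -0.4, 0.6, 0.8]
knob [[0.4549, 0.0335, 0.1123], [0.4537, 0.003, 0.1235], [0.4525, -0.0301, 0.1236], [0.4514, -0.0595, 0.1134]]
(array([ 0.57663752, -0.00776373,  0.08330422]), [np.float64(0.003409663604001845), np.float64(0.003409663604001808)])
```

```bash
python3 - <<'E'
from h import *
v=(.4531,-.0140,-.0375)
def P(y,z,x=0):
    c,s=np.cos(v[2]),np.sin(v[2]);return [v[0]+c*x-s*y,v[1]+s*x+c*y,z]
best=None
for s in(1,-1):
    a=(s*np.pi/2+v[2])/2;q=[0,np.cos(a),np.sin(a),0]
    j=bot.solve_ik(P(.1,.22),q);print(s,None if j is None else np.round(j,2))
    if j is not None and (best is None or abs(j[5])<best[0]):best=(abs(j[5]),q)
q=best[1]
bot.set_gripper(0.0)
bot.move_pose(P(.1,.22),q)
bot.move_linear(P(.1,.101),.15)
F0=bot.read_ft_force()
for y in(.06,.03,.008,-.012):
    st=bot.move_linear(P(y,.101),.06,until_force=30)
    print(y,st,np.round(bot.read_ft_force()-F0,1),np.round(bot.read_position()-P(y,.101),4),bot.read_clock())
    if st:break
S=bot.camera("side");cv2.imwrite("pics/side1.png",cv2.resize(S[180:310,140:300,::-1],None,fx=4,fy=4))
T=bot.camera("top");cv2.imwrite("pics/top1.png",cv2.resize(T[130:245,165:260,::-1],None,fx=5,fy=5))
E
```

```text
1 [ 0.03  0.18 -0.42  0.97  0.    1.64]
-1 [ 0.03  0.18 -0.42  0.97  0.   -1.51]
0.06 False [ 0.  -0.9 -0. ] [-0.0001 -0.0003 -0.0001] 5.5167
0.03 False [ 0.4 -0.5 -0.4] [-0.0002 -0.0005 -0.0001] 6.1667
0.008 False [ 0.1 -0.3 -0.2] [-0.0001 -0.0003 -0.0001] 6.6833
-0.012 False [ 0.3 -0.7 -0.3] [-0.     -0.0005 -0.    ] 7.1667
```

View pics/side1.png

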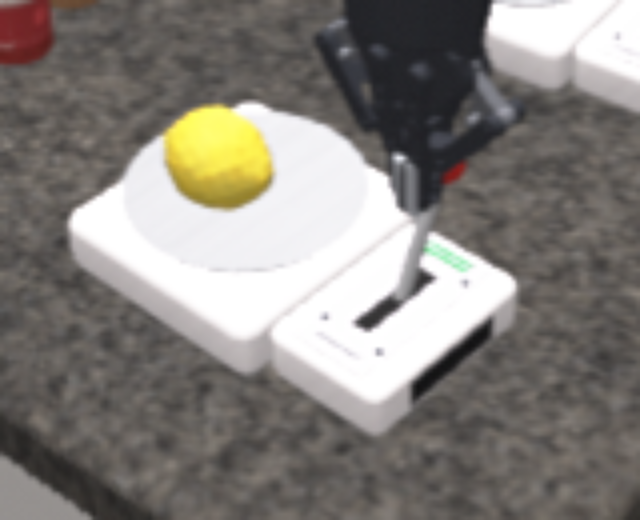

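View pics/top1.png

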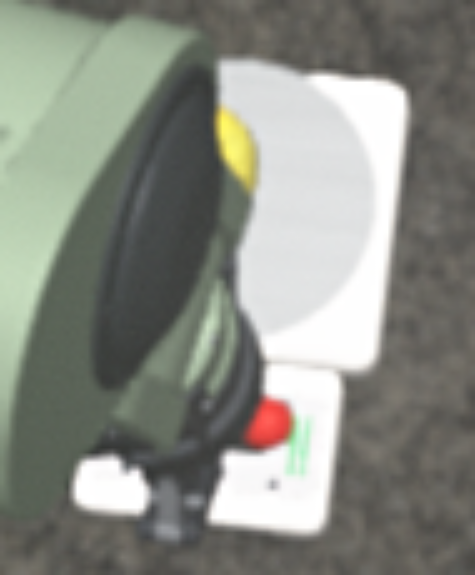

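The side view shows the fingers against the lever, with the knob mostly hidden. The top view shows the knob at crop (268,422), short of the green marks, so it's probably still before the snap. I'll keep pushing in small steps and track the knob and the force.

```bash
cat > step.py <<'E'
from h import *
v=(.4531,-.0140,-.0375)
def P(y,z,x=0):
    c,s=np.cos(v[2]),np.sin(v[2]);return [v[0]+c*x-s*y,v[1]+s*x+c*y,z]
def knobs():
    T=bot.camera("top");a=red(T,(170,195,80,40))
    qs=np.arange(0,1.2,.005);X=[P(.095*np.sin(.55-q),.03+.095*np.cos(.55-q)) for q in qs]
    pr=proj("top",X);return a,qs[np.argmin(np.abs(pr[:,0]-a[0]))]
E
python3 - <<'E'
from step import *
print(knobs())
for y in(-.016,-.020,-.024,-.028):
    st=bot.move_linear(P(y,.101),.05,until_force=30)
    a,q=knobs();print(y,st,np.round(bot.read_ft_force(),1),a,q,bot.read_clock())
    if st or q>.98:break
E
```

```text
((np.float64(218.0), np.float64(214.5), 48), np.float64(0.9450000000000001))
-0.016 False [-0.3  0.5  0.7] (np.float64(219.5), np.float64(214.5), 40) 0.985 7.6167
```

The force is near zero, which fits the lever having snapped through. I'll back off, lift away and look.

```bash
python3 - <<'E'
from step import *
bot.move_linear(P(.03,.101),.1)
bot.move_linear(P(.05,.22),.15)
bot.move_linear(P(.16,.25),.15)
a,q=knobs();print(a,q,bot.read_clock())
T=bot.camera("top");cv2.imwrite("pics/top2.png",cv2.resize(T[130:245,165:260,::-1],None,fx=5,fy=5))
S=bot.camera("side");cv2.imwrite("pics/side2.png",cv2.resize(S[180:310,140:300,::-1],None,fx=4,fy=4))
print(bot.search_frame("side","lemon")[:1],red(S,(205,215,60,45)))
E
```

```text
(np.float64(219.0), np.float64(215.0), 42) 0.97 10.1417
[{'bbox': [181.0, 202.4, 26.3, 31.7], 'confidence': 0.65}] (np.float64(251.5), np.float64(220.0), 102)
```

View pics/top2.png

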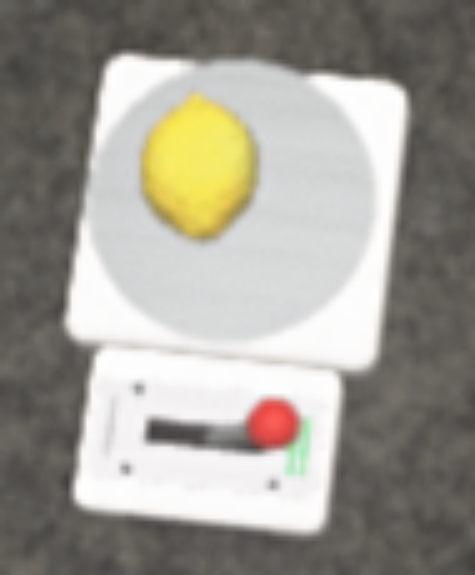

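View pics/side2.png

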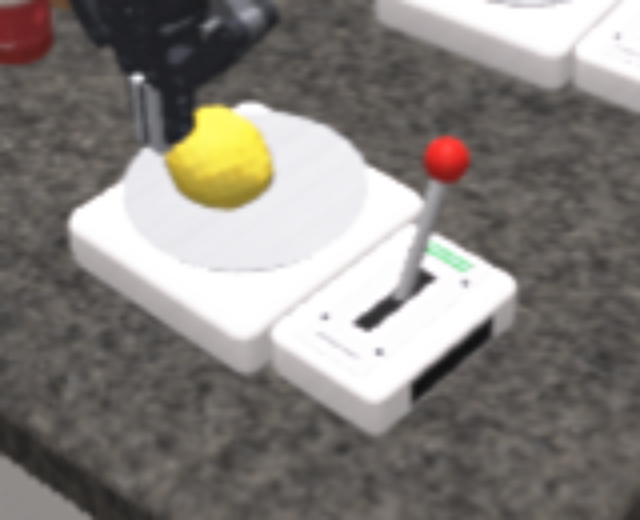

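The top view shows the knob at crop (273,423), beside the green marks. The side view shows the lever tilted right, clear of the gripper, with the lemon undisturbed. I'll check q by triangulating.

```bash
python3 - <<'E'
from step import *
X,e=tri((219.2,214.4),(251.5,219.8));print(X,e)
for q in(.85,.9,.95,1,1.05):
    p=P(.095*np.sin(.55-q),.03+.095*np.cos(.55-q));print(q,np.round(p,4),proj("top",p).round(1),proj("side",p).round(1))
E
```

```text
[ 0.45199791 -0.05337614  0.11724762] [np.float64(0.000152242143143628), np.float64(0.0001522421431437324)]
0.85 [ 0.452  -0.0421  0.1208] [[214.  213.9]] [[248.2 221.1]]
0.9 [ 0.4519 -0.0466  0.1192] [[216.1 214.2]] [[249.6 220.6]]
0.95 [ 0.4517 -0.051   0.1175] [[218.1 214.5]] [[250.9 220.3]]
1 [ 0.4516 -0.0553  0.1155] [[220.1 214.8]] [[252.1 220. ]]
1.05 [ 0.4514 -0.0595  0.1134] [[222.1 215.1]] [[253.3 219.9]]
```

q comes out at about 0.975, short of the 1.05 end stop. I can't tell whether that is measurement bias or an incomplete seat, so I'll press gently up to the stop with a force guard.

```bash
python3 - <<'E'
from step import *
bot.move_linear(P(.05,.22),.2)
bot.move_linear(P(.03,.101),.15)
bot.move_linear(P(-.010,.101),.08)
for y in(-.016,-.02,-.024,-.028,-.032):
    st=bot.move_linear(P(y,.101),.03,until_force=12)
    p=bot.read_position();print(y,st,np.round(bot.read_ft_force(),1),np.round(p-P(y,.101),4),bot.read_clock())
    if st:break
bot.move_linear(P(.03,.101),.12)
bot.move_linear(P(.05,.22),.2)
bot.move_linear(P(.16,.25),.2)
T=bot.camera("top");S=bot.camera("side")
a=red(T,(170,195,80,40));b=red(S,(205,205,60,50));print(a,b,tri(a[:2],b[:2]),bot.read_clock())
cv2.imwrite("pics/top3.png",cv2.resize(T[130:245,165:360,::-1],None,fx=4,fy=4,interpolation=cv2.INTER_CUBIC))
E
```

```text
-0.016 False [ 0.1 -0.2  0.3] [-0.  0. -0.] 12.9667
-0.02 False [-0.   0.6  0.1] [-0.     -0.0002 -0.    ] 13.25
-0.024 True [1.2 3.1 1.6] [-0.      0.0037 -0.0002] 13.4583
(np.float64(221.0), np.float64(214.5), 40) (np.float64(252.5), np.float64(219.5), 107) (array([ 0.45222513, -0.05724004,  0.11553072]), [np.float64(0.00018723534004556363), np.float64(0.00018723534004546708)]) 15.6
```

View pics/top3.png

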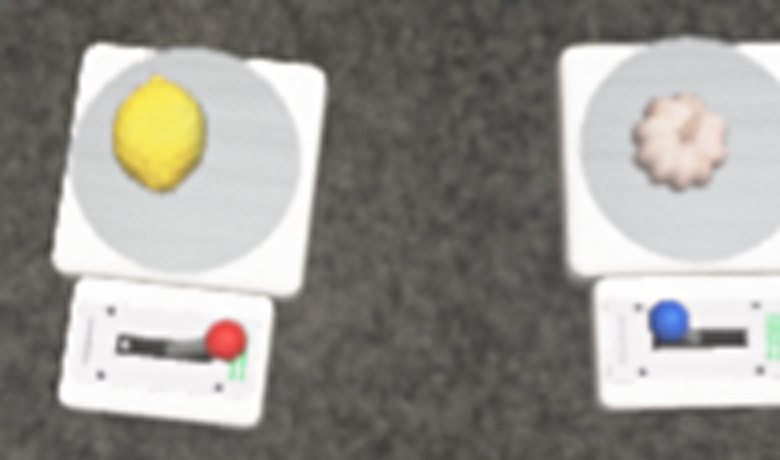

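The knob moved about 4 mm further, came up hard against the end stop and stayed there (q about 1.03). The lemon and the blue knob look unmoved, and the robot is clear.

```bash
python3 -c "
from cell import bot
print(bot.close_job())"
```

```text
the job is handed in; nothing more can be done
None
```

The red lever is past its detent and against the end stop in the float notch (q measured at about 1.03 rad), the lemon and the blue-knobbed lever look unmoved in the pictures, and the job was handed in at about 16 s with the robot clear; no verdict came back.

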